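# Nest the right lift-out insert in the instrument soaking jar

## Robot

A 7-joint arm with a two-finger parallel gripper is mounted at the origin on the work surface. World frame = base frame: x ahead of the robot, y to its left, z up, the work surface at z = 0. Lengths are in m, angles in rad, forces in N, time in s.
With the tool pointing down it reaches from about 0.35 to 0.9 m from the base axis. Payload 19.9 kg.
Tool frame: the origin (TCP) lies at the very end of the fingers, on their centre line; the grasp point (between the pads) lies 19 mm behind it; z points along the fingers, y is the line along which they close (so a half turn about z gives the same grasp; the last joint's range is limited). The gripper opens to 94 mm and grips with 3 to 60 N. Pads are 16 mm wide; open, the fingers measure 119 mm over their backs; the gripper's body (75 mm by 177 mm) begins 78 mm behind the grasp point.
Start: joints at [1.181, 0.417, -0.01, 1.614, 0.005, 1.111, -0.053], TCP at [0.213, -0.588, 0.205] pointing down, gripper open.
Joint ranges: [-2.81, 2.81], [-0.39, 2.02], [-1.27, 1.25], [0.06, 2.57], [-1.19, 4.33], [0.19, 2], [-2.82, 2.82]. Speed limits (rad/s): [1.89, 1.89, 2.39, 2.39, 3.01, 3.01, 3.01].

## Interface

Orientations are given as a unit quaternion [w, x, y, z].
In Python, from rig import ctrl, imaging, close_job gives the robot as it stands. The module is installed in compiled form; this text tells all that it offers.
- The arm moves only by the tool apply_moves, never from a script. Its argument "motion" is a list of rows, each a list of 3 entries, a list of its own where there are three numbers: the turn, a rotation vector about the tool's x, y, z in degrees, then the shift along the tool's x, y, z in m, then the opening in per cent of the stroke, from 0 (shut) to 100 (fully open). In form: [[[ax, ay, az], [dx, dy, dz], hand], ...]. A call has 1 to 5 rows; each row shifts and turns the commanded pose from where the row before left it, along the tool's axes as they then stand; what a row does not reach is not made up. A row lasts 1/10 s, in which the tool goes at most 50 mm and 8.59 degrees, less where a joint would pass 70% of its speed; a pose out of reach is approached as far as the arm can. A call is refused whole if a number of a shift passes 0.05 or a number of a turn 8.59, either way. A call with a gripper value outside its range is refused whole. The fingers move at their own pace and stop on an object; the grip force is fixed at half the most. Time passes only in rows, so rows that do not move let the fingers close. It gives the time, the measured TCP pose, the force, the opening and the grip force at its end, in the units of the state.
- ctrl.read_state(): the state, without advancing time (a new reading comes with each control period).
- imaging.grab_frame(name): name is "scene" or "top"; returns a dict with "frame" (480x640x3 uint8, red, green, blue), "depth" (480x640 float32, m along the optical axis (not along the pixel's ray), 0 where there is no reading), "fovy" (degrees; the focal length in pixels is half the picture's height over the tangent of half this angle, whatever the lens; pixels are square), "cx", "cy" (the principal point, pixels), "k1" (the pictures are not rectified: a ray, as slopes to the right and down, at radius r is drawn at 1 + k1 r^2 times it, then the intrinsics apply), "R" (3x3) and "t" (3): a world point X has camera coordinates R X + t. Camera axes: x right, y down, z forward; pixel columns grow to the right and rows downward; lengths in m; the calibration is good to about 2 mm. A picture is of the moment at which its call begins.
- close_job(): hands the job in; it is judged then, once.
The state is a dict: "time": time; "qpos": joint angles; "joint_velocities": joint speeds; "tau": joint torques, N m; "position": TCP position; "eef_rot": TCP orientation; "wrist_force": force on the tool from outside, world axes, zero at the start; "torque": the same for the moment, N m; "grip_width": opening from 0.0 (shut) to 1.0 (fully open); "grasp_force": force on a finger pad.
Only numpy, scipy, OpenCV 4.12 (cv2) and the standard library are available. Lean on these libraries where they do the work, as an engineer would, in place of code of your own. Each camera call takes 0.05 s, during which the arm holds its last target. There are 200 camera calls.

## Task

One of the three steel lift-out inserts belongs inside the open steel soaking jar; the other two are too big for its mouth, which you can find out by trying them. Lower the one that fits into the jar, keeping hold of its grip until it is down at the jar's floor, then let go so that it stands upright in the jar. The other two inserts end up standing upright on the table away from the jar.

Things in the scene. Friction and masses are not known exactly. Their poses are not given: they have to be found in the camera images.
- jar_floor (a point): The open round stainless jar: 118 mm outer diameter, 110 mm bore, 80 mm tall, floor 6 mm thick, fixed to the table. This point is the centre of its inner floor, 6 mm above the table and 74 mm below the rim; z up.
- slim_grip (a point): Round steel insert with drain holes, 88 mm outer diameter, wall 45 mm tall, 0.22 kg, loose. From the middle of its floor rises a 10 mm stem with an upright black cylindrical grip, 24 mm in diameter and 40 mm tall (95 to 135 mm above the insert's underside). This point is the middle of the grip, on the insert's axis, 115 mm above its underside; z up.
- wide_grip (a point): Round steel insert like the 88 mm one but 122 mm in outer diameter; wall 45 mm tall, 0.22 kg, loose, same stem and grip. This point is the middle of the grip, 115 mm above its underside; z up.
- square_grip (a point): Square steel insert, 96 mm by 96 mm outside (136 mm over the corners), wall 45 mm tall, 0.22 kg, loose, same stem and grip. This point is the middle of the grip, 115 mm above its underside; x and y run along its sides, z up.

How it is judged:
By the outcome, as a careful person would: the job done as asked, in the order asked, and still so for the second after the job is handed in, with the robot touching nothing.
It also fails if it takes over 67 s, if anything falls off the work surface, if the arm or the gripper's body presses on something with over 40 N, if the wrist force passes 120 N, or if a joint passes its speed limit or range.

## Working session

There is one attempt and no reset: what is moved stays moved. The work goes in short steps, Python scripts to look and compute and a tool call to move; the robot and the scene stay as the last step left them, time stands still between calls to the robot, and variables do not carry over. Pictures are saved under pics/ and viewed, at most 10 in all, crops included, and the job is handed in when it is done.

Besides the shell and the picture viewer there is one more tool, called after "Request:" as name(argument=value, ...), one argument or row to a line, values as JSON. apply_moves: Moves the arm, as the interface text tells. Its arguments: {"type":"object","properties":{"motion":{"type":"array","items":{"type":"array"}}},"required":["motion"]}

```bash
mkdir -p pics
cat > h.py <<'E'
import numpy as np, cv2
from rig import ctrl, imaging
def grab(n,save=None):
    f=imaging.grab_frame(n)
    if save: cv2.imwrite('pics/'+save,f['frame'][:,:,::-1])
    return f
def world(f):
    h,w=f['depth'].shape; F=h/2/np.tan(np.radians(f['fovy'])/2)
    K=np.array([[F,0,f['cx']],[0,F,f['cy']],[0,0,1]])
    u,v=np.meshgrid(np.arange(w),np.arange(h))
    p=np.stack([u,v],-1).reshape(-1,1,2).astype(float)
    s=cv2.undistortPoints(p,K,np.array([f['k1'],0,0,0.])).reshape(h,w,2)
    d=f['depth'][...,None]
    c=np.concatenate([s*d,d],-1)
    return (c-f['t'])@f['R']
E
python3 - <<'E'
from h import *
for n in('top','scene'):
    f=grab(n,n+'0.png'); W=world(f); np.save(n+'0.npy',W)
    print(n,f['fovy'],f['k1'],-f['R'].T@f['t'])
    m=(f['depth']>0)&(W[...,2]>0.12)&(W[...,2]<0.15)&(f['frame'].max(-1)<90)
    k,l,st,ce=cv2.connectedComponentsWithStats(m.astype('uint8'))
    for i in range(1,k):
        if st[i,4]>15: print(st[i],ce[i],np.median(W[l==i],0),np.ptp(W[l==i],0))
print(ctrl.read_state())
E
```

```text
top 56.88576290252669 -0.05719168558417688 [ 0.4348276  -0.02229015  0.83397547]
[ 56 208  30  37 183] [ 76.09836066 230.26775956] [0.57691687 0.40241905 0.12620087] [0.06143694 0.04232493 0.01204108]
[ 48 215  24  26 209] [ 60.80861244 228.44976077] [0.57737041 0.42202729 0.13419122] [0.04266695 0.04085155 0.02160718]
[188 291  17  15 198] [195.83838384 297.84848485] [0.47148119 0.19046688 0.13581513] [0.02306247 0.02263864 0.02035257]
[305 292  15  16 181] [312.03314917 299.77900552] [0.47234987 0.0063039  0.13572547] [0.02334895 0.02220732 0.01693938]
[457 320  17  16 213] [465.03755869 327.38028169] [ 0.43463856 -0.23252886  0.1354504 ] [0.02314193 0.02220558 0.01789295]
scene 44.24385492153467 -0.030297743470099135 [ 0.99095545 -0.62407227  0.59660218]
[54  0 18  2 22] [61.86363636  0.18181818] [-0.99082834  0.75017286  0.12746238] [0.01728952 0.06799419 0.01422016]
[150   0  41   6 114] [171.46491228   1.21929825] [-0.6307327   0.95166486  0.12584556] [0.13207922 0.08928356 0.01529937]
[630  41  10  12  96] [635.07291667  46.35416667] [0.84505075 1.28397936 0.13291633] [0.02559
[... 673 characters left out ...]
: array([ 1.18150302,  0.41788254, -0.01030549,  1.61406743,  0.00467723,
        1.11070156, -0.05298173]), 'joint_velocities': array([-0.0001194 , -0.00150186,  0.00078641, -0.00232946, -0.00179419,
       -0.00127785,  0.00082027]), 'tau': array([-3.40158394e-04, -8.52589989e+01,  6.39692266e-01, -4.26696324e+01,
       -4.87417169e-02,  1.64361141e-02,  1.48150261e-04]), 'position': array([ 0.21290576, -0.58728315,  0.2049272 ]), 'eef_rot': array([-5.03423157e-04,  9.84916333e-01,  1.73030487e-01, -1.19563191e-04]), 'wrist_force': array([-0.56451464, -0.02915861, -0.66439235]), 'torque': array([ 0.04593687, -0.05197362,  0.04679604]), 'grasp_force': 0.0, 'grip_width': 1.0004770574691597}
```

View pics/top0.png

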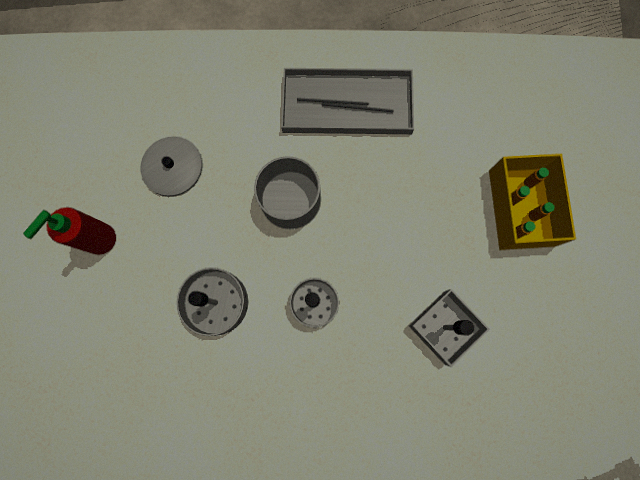

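View pics/scene0.png

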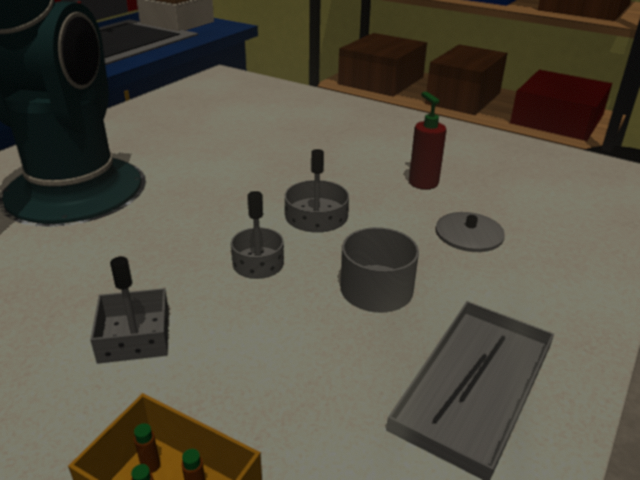

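The top picture shows the wide insert at about (212,302), the slim one at (313,302), the square one at (448,328) and the jar at (288,190). In the scene picture all three inserts stand upright. Next I'll fit the slim grip and the jar rim.

Run:
```python
from h import *
from scipy.optimize import least_squares
from scipy.spatial.transform import Rotation as Ro
def fit(P,r=None):
    g=lambda p:np.hypot(P[:,0]-p[0],P[:,1]-p[1])-(p[2] if r is None else r)
    s=least_squares(g,[*P[:,:2].mean(0),.05],loss='soft_l1',f_scale=.002);return s.x.round(4)
for n in('top','scene'):
    W=np.load(n+'0.npy'); X,Y,Z=np.moveaxis(W,-1,0)
    near=lambda x,y,r:np.hypot(X-x,Y-y)<r
    m=near(.475,.003,.03)&(Z>.1305)&(Z<.14); P=W[m]; print(n,'griptop',m.sum(),P.min(0),P.max(0),(P.min(0)+P.max(0))/2)
    m=near(.475,.003,.06)&(Z>.04)&(Z<.05);print('slim rim',m.sum(),fit(W[m]))
    m=(X>.5)&(X<.8)&(Y>-.08)&(Y<.14)&(Z>.074)&(Z<.086);print('jar rim',m.sum(),fit(W[m]),np.median(Z[m]))
s=ctrl.read_state();print(Ro.from_quat(np.roll(s['eef_rot'],-1)).as_matrix().round(4))
```

```text
top griptop 176 [ 0.46146687 -0.0047018   0.13190013] [0.48481581 0.01750552 0.13848454] [0.47314134 0.00640186 0.13519234]
slim rim 270 [0.4738 0.0064 0.0417]
jar rim 553 [0.6722 0.0582 0.0568] 0.08041648162975881
scene griptop 119 [ 0.46362887 -0.00669754  0.13053979] [0.48749894 0.01724697 0.13790164] [0.47556391 0.00527472 0.13422072]
slim rim 401 [0.4755 0.005  0.042 ]
jar rim 783 [0.6755 0.0562 0.0568] 0.078526218077513
[[ 9.401e-01  3.408e-01 -4.000e-04]
 [ 3.408e-01 -9.401e-01  1.000e-03]
 [-1.000e-04 -1.000e-03 -1.000e+00]]
```

Request:
apply_moves(
  motion=[
    [[0, 0, 0], [0.015, -0.016, 0], 100],
    [[0, 0, 0], [0.03, -0.031, 0], 100],
    [[0, 0, 0], [0.03, -0.031, 0], 100],
    [[0, 0, 0], [0.03, -0.031, 0], 100],
    [[0, 0, 0], [0.03, -0.031, 0], 100],
  ],
)

```text
time: 0.6
position: [0.2925, -0.4081, 0.2052]
eef_rot: [-0.0, 0.985, 0.173, -0.0]
wrist_force: [0.8, -0.6, 0.4]
grip_width: 1.0
grasp_force: 0.0
```

Request:
apply_moves(
  motion=[
    [[0, 0, 0], [0.03, -0.031, 0], 100],
    [[0, 0, 0], [0.03, -0.031, 0], 100],
    [[0, 0, 0], [0.03, -0.031, 0], 100],
    [[0, 0, 0], [0.03, -0.031, 0], 100],
    [[0, 0, 0], [0.03, -0.031, 0], 100],
  ],
)

```text
time: 1.1
position: [0.3807, -0.2114, 0.2054]
eef_rot: [0.0, 0.985, 0.173, -0.0]
wrist_force: [1.2, -0.4, -0.1]
grip_width: 1.001
grasp_force: 0.0
```

Request:
apply_moves(
  motion=[
    [[0, 0, 0], [0.03, -0.031, 0], 100],
    [[0, 0, 0], [0.03, -0.031, 0], 100],
    [[0, 0, 0], [0.03, -0.031, 0], 100],
    [[0, 0, 0], [0.015, -0.015, 0], 100],
    [[0, 0, 0], [0, 0, 0], 100],
  ],
)

```text
time: 1.6
position: [0.4431, -0.0731, 0.2054]
eef_rot: [-0.0, 0.985, 0.175, 0.0]
wrist_force: [-1.9, -0.3, 0.4]
grip_width: 1.0
grasp_force: 0.0
```

```bash
cat > go.py <<'E'
import sys
from h import *
from scipy.spatial.transform import Rotation as Ro
s=ctrl.read_state();R=Ro.from_quat(np.roll(s['eef_rot'],-1)).as_matrix()
T=np.array([float(a) for a in sys.argv[1:4]])
print('pos',s['position'].round(4),'tool shift',(R.T@(T-s['position'])).round(4),'q',s['qpos'].round(2),'z',R[:,2].round(3),'x',R[:,0].round(3),'F',s['wrist_force'].round(1),'grip',s['grip_width'],s['grasp_force'],s['time'])
E
python3 go.py .4743 .0058 .205
```

```text
pos [ 0.4431 -0.0731  0.2054] tool shift [ 0.0565 -0.0632  0.0004] q [ 0.5   0.12 -0.43  2.02  0.06  1.02 -1.18] z [-0.     0.001 -1.   ] x [0.939 0.345 0.   ] F [-1.9 -0.3  0.4] grip 0.9995864442831345 0.0 1.6
```

Request:
apply_moves(
  motion=[
    [[0, 0, 0], [0.015, -0.016, 0], 100],
    [[0, 0, 0], [0.015, -0.016, 0], 100],
    [[0, 0, 0], [0.015, -0.016, 0], 100],
    [[0, 0, 0], [0.012, -0.015, 0], 100],
    [[0, 0, 0], [0, 0, 0], 100],
  ],
)

```text
time: 2.1
position: [0.4746, 0.0042, 0.2053]
eef_rot: [-0.0, 0.985, 0.174, -0.0]
wrist_force: [-0.9, -0.0, 0.3]
grip_width: 1.004
grasp_force: 0.0
```

```bash
python3 go.py .4743 .0058 .097; python3 -c "
from h import *
grab('scene','s1.png')"
```

```text
pos [0.4746 0.0042 0.2053] tool shift [ 0.0003 -0.0015  0.1083] q [ 0.37  0.18 -0.49  1.96  0.1   1.03 -1.38] z [-0.     0.001 -1.   ] x [ 0.939  0.343 -0.   ] F [-0.9 -0.   0.3] grip 1.0038569219144196 0.0 2.1
```

View pics/s1.png

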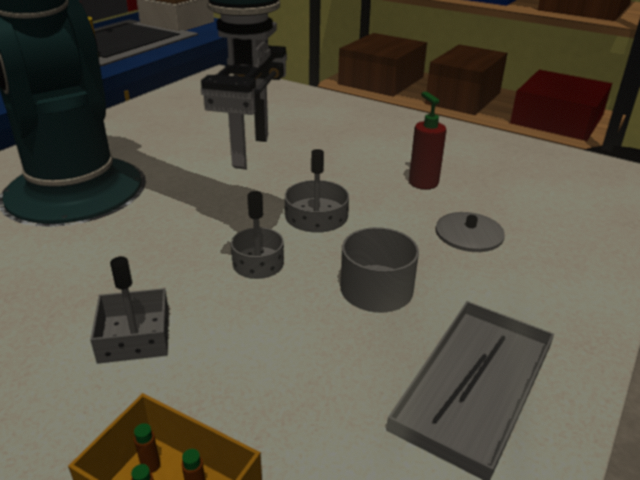

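The scene shows the fingers straddling a spot straight above the slim grip: the tips are at (238,167) and (262,140), and the grip top is at (255,195). I'll descend.

Request:
apply_moves(
  motion=[
    [[0, 0, 0], [0, -0.001, 0.025], 100],
    [[0, 0, 0], [0, 0, 0.03], 100],
    [[0, 0, 0], [0, 0, 0.03], 100],
    [[0, 0, 0], [0, 0, 0.023], 100],
    [[0, 0, 0], [0, 0, 0], 100],
  ],
)

```text
time: 2.65
position: [0.4721, 0.0024, 0.0951]
eef_rot: [-0.0, 0.985, 0.172, -0.002]
wrist_force: [0.5, -0.3, 1.4]
grip_width: 0.999
grasp_force: 0.0
```

Request:
apply_moves(
  motion=[
    [[0, 0, 0], [0, 0, 0], 0],
    [[0, 0, 0], [0, 0, 0], 0],
    [[0, 0, 0], [0, 0, 0], 0],
    [[0, 0, 0], [0, 0, 0], 0],
    [[0, 0, 0], [0, 0, 0], 0],
  ],
)

```text
time: 3.15
position: [0.4743, 0.0038, 0.0979]
eef_rot: [0.0, 0.985, 0.173, 0.0]
wrist_force: [-0.2, 0.7, -0.2]
grip_width: 0.607
grasp_force: 0.0
```

Request:
apply_moves(
  motion=[
    [[0, 0, 0], [0, 0, 0], 0],
    [[0, 0, 0], [0, 0, 0], 0],
    [[0, 0, 0], [0, 0, 0], 0],
    [[0, 0, 0], [0, 0, 0], 0],
    [[0, 0, 0], [0, 0, 0], 0],
  ],
)

```text
time: 3.65
position: [0.4739, 0.0039, 0.0973]
eef_rot: [-0.0, 0.985, 0.173, -0.0]
wrist_force: [0.1, -0.7, -1.9]
grip_width: 0.249
grasp_force: 30.0
```

Gripped: the opening is about 23.5 mm on a 24 mm grip. I'll lift.

Request:
apply_moves(
  motion=[
    [[0, 0, 0], [0, 0, 0], 0],
    [[0, 0, 0], [0, 0, -0.015], 0],
    [[0, 0, 0], [0, 0, -0.025], 0],
    [[0, 0, 0], [0, 0, -0.025], 0],
    [[0, 0, 0], [0, 0, -0.025], 0],
  ],
)

```text
time: 4.15
position: [0.4738, 0.0039, 0.1883]
eef_rot: [-0.0, 0.985, 0.173, -0.0]
wrist_force: [0.6, -0.5, -2.2]
grip_width: 0.248
grasp_force: 30.0
```

Request:
apply_moves(
  motion=[
    [[0, 0, 0], [0, 0, -0.02], 0],
    [[0, 0, 0], [0, 0, -0.01], 0],
    [[0, 0, 0], [0, 0, 0], 0],
    [[0, 0, 0], [0, 0, 0], 0],
    [[0, 0, 0], [0, 0, 0], 0],
  ],
)

```text
time: 4.65
position: [0.4736, 0.0038, 0.2164]
eef_rot: [-0.0, 0.985, 0.173, -0.001]
wrist_force: [-0.5, 0.1, -1.9]
grip_width: 0.25
grasp_force: 30.0
```

```bash
python3 go.py .674 .057 .217; python3 -c "
from h import *
grab('scene','s2.png')"
```

```text
pos [0.4736 0.0038 0.2164] tool shift [ 0.2066  0.0183 -0.001 ] q [ 0.38  0.16 -0.5   1.95  0.09  1.05 -1.38] z [-0.002  0.    -1.   ] x [ 0.94   0.341 -0.002] F [-0.5  0.1 -1.9] grip 0.25014041306659107 29.986242055892944 4.65
```

View pics/s2.png

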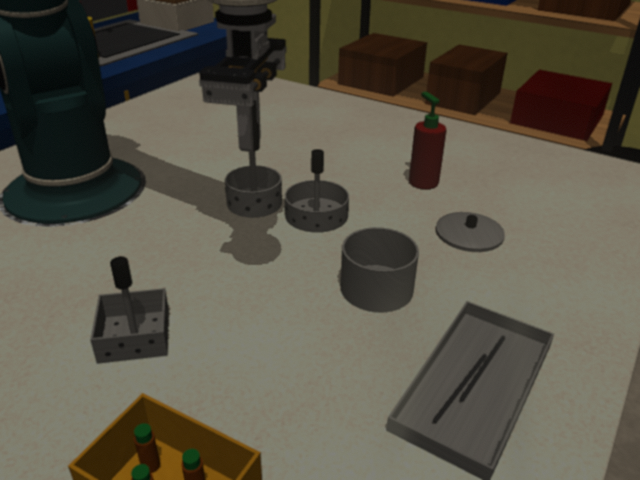

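The slim insert hangs upright from the gripper, with its wall at about (253,190). I'll carry it over the jar.

Request:
apply_moves(
  motion=[
    [[0, 0, 0], [0.01, 0.001, 0], 0],
    [[0, 0, 0], [0.02, 0.002, 0], 0],
    [[0, 0, 0], [0.025, 0.002, 0], 0],
    [[0, 0, 0], [0.025, 0.002, 0], 0],
    [[0, 0, 0], [0.025, 0.002, 0], 0],
  ],
)

```text
time: 5.2
position: [0.5773, 0.0316, 0.2168]
eef_rot: [-0.0, 0.985, 0.173, -0.0]
wrist_force: [-1.7, 0.3, -1.6]
grip_width: 0.246
grasp_force: 30.0
```

Request:
apply_moves(
  motion=[
    [[0, 0, 0], [0.025, 0.002, 0], 0],
    [[0, 0, 0], [0.025, 0.002, 0], 0],
    [[0, 0, 0], [0.025, 0.002, 0], 0],
    [[0, 0, 0], [0.018, 0.002, 0], 0],
    [[0, 0, 0], [0.008, 0.001, 0], 0],
  ],
)

```text
time: 5.7
position: [0.6751, 0.0579, 0.2161]
eef_rot: [-0.0, 0.985, 0.173, -0.001]
wrist_force: [0.3, -0.6, -2.2]
grip_width: 0.251
grasp_force: 30.0
```

Request:
apply_moves(
  motion=[
    [[0, 0, 0], [0, 0, 0], 0],
    [[0, 0, 0], [0, 0, 0], 0],
    [[0, 0, 0], [0, 0, 0], 0],
  ],
)

```text
time: 6.0
position: [0.6734, 0.0568, 0.2176]
eef_rot: [0.0, 0.985, 0.173, -0.0]
wrist_force: [0.3, -0.0, -0.8]
grip_width: 0.251
grasp_force: 30.0
```

```bash
python3 go.py .674 .057 .217
python3 - <<'E'
from h import *
from scipy.optimize import least_squares
f=grab('scene','s3.png');W=world(f);X,Y,Z=np.moveaxis(W,-1,0)
n=np.hypot(X-.675,Y-.057)
for nm,a,b,r in(('insert rim',.154,.17,.06),('insert wall',.125,.155,.06),('jar wall',.03,.075,.075)):
    P=W[(Z>a)&(Z<b)&(n<r)]
    s=least_squares(lambda p:np.hypot(P[:,0]-p[0],P[:,1]-p[1])-p[2],[.67,.06,.05],loss='soft_l1',f_scale=.002)
    print(nm,len(P),s.x.round(4))
m=(n<.06)&(Z>.10)&(Z<.18);print('zmin/max',np.percentile(Z[m],[1,99]))
cv2.imwrite('pics/s3c.png',cv2.resize(f['frame'][20:340,220:500,::-1],None,fx=1.8,fy=1.8))
E
```

```text
pos [0.6734 0.0568 0.2176] tool shift [0.0007 0.     0.0006] q [ 0.19  0.54 -0.47  1.45  0.25  1.21 -1.53] z [-0. -0. -1.] x [ 0.94   0.341 -0.   ] F [ 0.3 -0.  -0.8] grip 0.25129668588922993 29.986257255077362 6.0
insert rim 979 [0.6755 0.0558 0.0421]
insert wall 1824 [0.6756 0.0556 0.0422]
jar wall 2963 [0.6756 0.0558 0.0568]
zmin/max [0.12171639 0.17210972]
```

View pics/s3c.png

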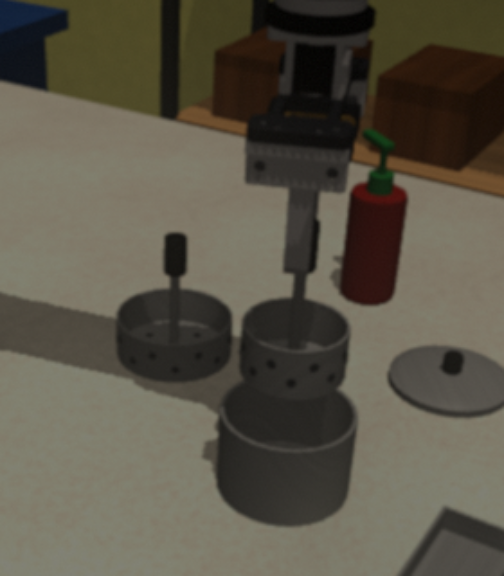

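The crop shows the insert straight above the jar mouth, with its wall at about (295,345) and the jar rim at (288,400). The two fits agree within 1 mm. I'll lower it to just above the floor, then press slowly until contact.

Request:
apply_moves(
  motion=[
    [[0, 0, 0], [0, 0, 0.012], 0],
    [[0, 0, 0], [0, 0, 0.015], 0],
    [[0, 0, 0], [0, 0, 0.015], 0],
    [[0, 0, 0], [0, 0, 0.015], 0],
    [[0, 0, 0], [0, 0, 0.015], 0],
  ],
)

```text
time: 6.55
position: [0.6735, 0.0571, 0.1436]
eef_rot: [-0.0, 0.985, 0.173, -0.0]
wrist_force: [0.8, -0.6, -1.0]
grip_width: 0.248
grasp_force: 30.0
```

Request:
apply_moves(
  motion=[
    [[0, 0, 0], [0, 0, 0.015], 0],
    [[0, 0, 0], [0, 0, 0.012], 0],
    [[0, 0, 0], [0, 0, 0.008], 0],
    [[0, 0, 0], [0, 0, 0.003], 0],
    [[0, 0, 0], [0, 0, 0], 0],
  ],
)

```text
time: 7.05
position: [0.6739, 0.0572, 0.1073]
eef_rot: [-0.0, 0.985, 0.173, -0.0]
wrist_force: [0.1, 0.9, -2.4]
grip_width: 0.251
grasp_force: 30.0
```

Request:
apply_moves(
  motion=[
    [[0, 0, 0], [0, 0, 0.001], 0],
    [[0, 0, 0], [0, 0, 0.001], 0],
    [[0, 0, 0], [0, 0, 0.001], 0],
    [[0, 0, 0], [0, 0, 0], 0],
    [[0, 0, 0], [0, 0, 0], 0],
  ],
)

```text
time: 7.55
position: [0.6739, 0.0571, 0.1045]
eef_rot: [-0.0, 0.985, 0.173, 0.0]
wrist_force: [0.1, 0.2, -1.6]
grip_width: 0.25
grasp_force: 30.0
```

Request:
apply_moves(
  motion=[
    [[0, 0, 0], [0, 0, 0.0005], 0],
    [[0, 0, 0], [0, 0, 0.0005], 0],
    [[0, 0, 0], [0, 0, 0], 0],
    [[0, 0, 0], [0, 0, 0], 0],
  ],
)

```text
time: 7.95
position: [0.6739, 0.0571, 0.1034]
eef_rot: [-0.0, 0.985, 0.173, -0.0]
wrist_force: [-0.2, -0.5, -1.4]
grip_width: 0.247
grasp_force: 30.0
```

Request:
apply_moves(
  motion=[
    [[0, 0, 0], [0, 0, 0.0005], 0],
    [[0, 0, 0], [0, 0, 0], 0],
    [[0, 0, 0], [0, 0, 0], 0],
  ],
)

```text
time: 8.25
position: [0.6739, 0.0572, 0.103]
eef_rot: [-0.0, 0.985, 0.173, 0.0]
wrist_force: [0.4, 0.3, -0.8]
grip_width: 0.253
grasp_force: 30.0
```

Still no clear contact, so I'll go further in small steps.

Request:
apply_moves(
  motion=[
    [[0, 0, 0], [0, 0, 0.0005], 0],
    [[0, 0, 0], [0, 0, 0], 0],
    [[0, 0, 0], [0, 0, 0], 0],
  ],
)

```text
time: 8.55
position: [0.674, 0.0573, 0.103]
eef_rot: [-0.0, 0.985, 0.173, 0.0]
wrist_force: [-3.0, 0.2, 6.6]
grip_width: 0.252
grasp_force: 30.0
```

Request:
apply_moves(
  motion=[
    [[0, 0, 0], [0, 0, 0.0005], 0],
    [[0, 0, 0], [0, 0, 0], 0],
    [[0, 0, 0], [0, 0, 0], 0],
  ],
)

```text
time: 8.85
position: [0.6741, 0.0574, 0.1029]
eef_rot: [-0.0, 0.985, 0.173, 0.0]
wrist_force: [-5.2, 0.2, 11.1]
grip_width: 0.251
grasp_force: 30.0
```

The insert is on the floor at the expected height. I'll relax the press and let go.

Request:
apply_moves(
  motion=[
    [[0, 0, 0], [0, 0, -0.0007], 0],
    [[0, 0, 0], [0, 0, 0], 0],
    [[0, 0, 0], [0, 0, 0], 27],
    [[0, 0, 0], [0, 0, 0], 35],
    [[0, 0, 0], [0, 0, 0], 45],
  ],
)

```text
time: 9.35
position: [0.6738, 0.057, 0.1024]
eef_rot: [-0.0, 0.985, 0.173, -0.0]
wrist_force: [1.0, -0.5, 0.7]
grip_width: 0.4
grasp_force: 0.0
```

Request:
apply_moves(
  motion=[
    [[0, 0, 0], [0, 0, 0], 80],
    [[0, 0, 0], [0, 0, 0], 80],
    [[0, 0, 0], [0, 0, 0], 80],
    [[0, 0, 0], [0, 0, 0], 80],
    [[0, 0, 0], [0, 0, 0], 80],
  ],
)

```text
time: 9.85
position: [0.6739, 0.0571, 0.1026]
eef_rot: [-0.0, 0.985, 0.173, -0.0]
wrist_force: [-0.5, 0.3, -0.0]
grip_width: 0.791
grasp_force: 0.0
```

Request:
apply_moves(
  motion=[
    [[0, 0, 0], [0, 0, -0.01], 80],
    [[0, 0, 0], [0, 0, -0.02], 80],
    [[0, 0, 0], [0, 0, -0.03], 80],
    [[0, 0, 0], [0, 0, -0.03], 80],
    [[0, 0, 0], [0, 0, -0.03], 80],
  ],
)

```text
time: 10.35
position: [0.6738, 0.0572, 0.2247]
eef_rot: [-0.0, 0.985, 0.173, 0.0]
wrist_force: [-0.1, 0.2, 0.1]
grip_width: 0.799
grasp_force: 0.0
```

Request:
apply_moves(
  motion=[
    [[0, 0, 0], [0, 0, -0.02], 80],
    [[0, 0, 0], [0, 0, 0], 80],
    [[0, 0, 0], [0, 0, 0], 80],
  ],
)

```text
time: 10.65
position: [0.6739, 0.0571, 0.2431]
eef_rot: [0.0, 0.985, 0.173, 0.0]
wrist_force: [-0.5, 0.0, -0.9]
grip_width: 0.802
grasp_force: 0.0
```

Run:
```python
from h import *
f=grab('scene','s4.png');W=world(f);X,Y,Z=np.moveaxis(W,-1,0)
for c in((.6745,.057),(.472,.19),(.434,-.233)):
    m=(np.hypot(X-c[0],Y-c[1])<.03)&(Z>.1)&(Z<.15)&(f['frame'].max(-1)<90);P=W[m]
    print(len(P),(P.min(0)+P.max(0))/2,P[:,2].max())
print(ctrl.read_state()['wrist_force'],ctrl.read_state()['position'])
```

```text
440 [0.67649488 0.05550586 0.12178332] 0.14297834878882087
285 [0.47451332 0.19025505 0.11873473] 0.13733477988700762
525 [ 0.43647465 -0.23616629  0.11838666] 0.1367297016877704
[-0.51965808 -0.21269626 -0.23142369] [0.6736031  0.05701559 0.24231389]
```

View pics/s4.png

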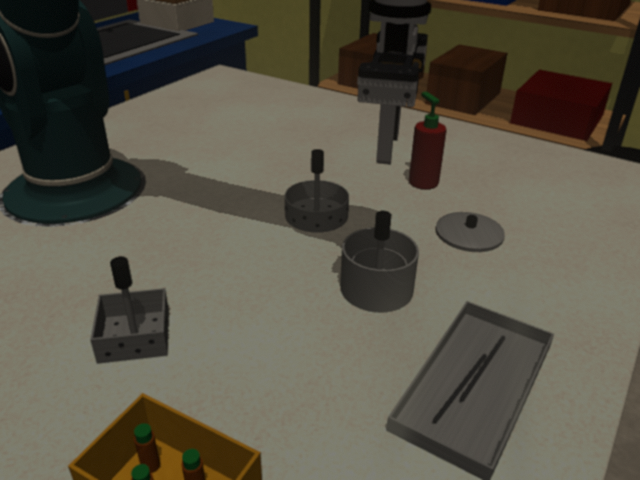

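The slim insert stands upright in the jar, with its grip at (382,225). The wide insert (317,200) and the square one (130,325) stand where they were, and the gripper is clear.

```bash
python3 -c "
from rig import close_job
print(close_job())"
```

```text
the job is handed in; nothing more can be done
None
```

The slim 88 mm insert stands upright on the jar's floor, and the wide and square inserts, which I judged too big from their given sizes and did not try, still stand untouched on the table; the job is handed in at about 11 s of the 67 s allowed.

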